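Wind the musical jewellery box and hold its sprung lid just below balance

TASK

Check over the repaired musical jewellery box: first wind its brass key clockwise (from above), in part turns, up to its stop. Then take the lid by the brass tongue at its front, raise it a little past its spring's balance point without letting it fly wide open, bring it back and finish while still holding it steady just below the balance point. Leave the other things on the bench where they are.

Things in the scene. Friction and masses are not known exactly. Their poses are not given: they have to be found in the camera images.
- musicbox: Musical jewellery box, dark wood, brass foot band, fixed to the bench; 150 (x) by 270 (y) by 70 mm high. Origin: centre of its underside, on the bench; z up; its front faces its own -x. The lidded compartment is its +y part (170 mm wide, centre at y +50 mm); the flat deck with the winding key is its -y part (100 mm wide, also 70 mm high).
- lid (a joint): Opening angle, rad: 0 shut (start), 1.5 open stop. Wooden slab 150 by 168 by 12 mm, top 83 mm above the bench when shut, hinged along the rear (box +x) edge. Over-centre spring: below the balance point at 0.85 (49 degrees) it is pulled shut, above it is flung open, more the farther off (about 1 N at the tongue per 0.2 rad; 3 N to lift it from shut).
- lid_grip (a point): Grip point in the brass tongue that juts level from the middle of the lid's front edge (to box -x): 48 mm long, 18 wide (along box y), 10 thick. Point: mid width and thickness, 35 mm out from the lid, 13 from the tip. Height 77 mm shut (free space below), 214 mm at balance. Axes turn with the lid. Pinched across its width from above, the tongue turns between the fingers as the lid swings.
- lid_hinge (a point): Point on the lid's hinge line (which runs along box y) in line with the tongue, at the box's rear top edge, 70 mm above the bench. Axes as the box's. With the lid shut the grip point lies 185 mm towards box -x of it and 7 mm higher; it swings about this line.
- key (a joint): Winding of the key, rad: grows clockwise seen from above; stop (fully wound) at 4.0; starts between 1.1 and 1.9. Its spring resists slightly more as it winds (up to about 0.12 N m); the key stays where it is left.
- key_grip (a point): Middle of the brass key's flat upright wing: 36 mm wide, 8 thick, 34 high (94 to 128 mm above the bench); point at 112 mm, on the key's vertical axis (box x 0, y -85 mm). One half of the wing is marked red; it points at angle pi + 4.0 - (joint key) counter-clockwise from box +x, so at the stop to the small red pin on the deck (box -x). Its axes turn with the key (box's axes at joint 0).
- bur_tin: Bystander: open aluminium tin of burs, 95 by 60 by 20 mm; origin under its centre.
- bur_block: Bystander: round wooden bur block, 64 mm across, 56 mm high with its burs; origin under its centre.
- ring_cone: Bystander: white ring cone, 52 mm across the foot, 78 mm high; origin under its centre.
- tweezers: Bystander: steel tweezers lying flat, 128 mm long, 8 mm high; origin under the middle.
- oil_bottle: Bystander: small amber oil bottle, 32 mm across, 65 mm high, behind the box; origin under its centre.
- loupe: Bystander: black eye loupe, 34 mm across, 29 mm high, behind the box; origin under its centre.
- bangle: Bystander: brass bangle lying flat, 64 mm across, 8 mm high; origin under its centre.
- screwdriver: Bystander: small screwdriver with a blue handle lying flat, 130 mm long.

How it is judged:
On the way, in this order (a step that is already met when the one before it is completed fails the run):
1. the key is wound to its stop (within 0.25 rad), the lid still shut (value of joint key above 3.75 rad and value of joint lid below 0.15 rad), for 0.2 s.
2. the lid is raised past its balance point (beyond 0.89 rad) and held by the robot (value of joint lid above 0.89 rad and contact force between any of the fingers, the arm and lid above 0.1 N), for 0.2 s.
At the end, for the whole second after the job is handed in: The key is wound to within 0.25 rad of its stop (joint above 3.75), and the robot is still holding the lid (contact above 0.1 N), steady (under 0.05 rad/s), between 0.04 and 0.30 rad below the balance point (joint between 0.55 and 0.81 rad) (value of joint lid between 0.55 and 0.81 rad and velocity of joint lid between -0.05 and 0.05 rad/s and contact force between any of the fingers, the arm and lid above 0.1 N and value of joint key above 3.75 rad); the arm keeps its last pose, push and grip.
It fails at once if the lid flies wide open (beyond 1.3 rad) (value of joint lid above 1.3 rad).
It fails at once if another thing on the bench is shifted by more than 30 mm (distance of any of bur_tin, bur_block, ring_cone, tweezers, oil_bottle, loupe, bangle, screwdriver from where it was at the start of the episode above 0.03 m).
It also fails if it takes over 64 s, if anything falls off the work surface, if the arm or the gripper's body presses on something with over 40 N, if the wrist force passes 120 N, or if a joint passes its speed limit or range.

ROBOT

A 7-joint arm with a two-finger parallel gripper is mounted at the origin on the work surface. World frame = base frame: x ahead of the robot, y to its left, z up, the work surface at z = 0. Lengths are in m, angles in rad, forces in N, time in s.
With the tool pointing down it reaches from about 0.425 to 0.875 m from the base axis. Payload 8.4 kg.
Tool frame: the origin (TCP) lies at the very end of the fingers, on their centre line; the grasp point (between the pads) lies 19 mm behind it; z points along the fingers, y is the direction in which the jaws open and shut (so a half turn about z gives the same grasp; the last joint's range is limited). The gripper opens to 85 mm and grips with 20 to 120 N. Pads are 22 mm wide; open, the fingers measure 114 mm over their backs; the gripper's body (76 mm by 85 mm) begins 54 mm behind the grasp point. The pads swing forward as they close: fully open they stand 13 mm farther back than shut.
Start: joints at [1.143, 0.333, 0.04, 1.465, -0.013, 1.343, -0.059], TCP at [0.21, -0.615, 0.196] pointing down, gripper open.
Joint ranges: [-2.58, 2.58], [-0.38, 2.09], [-1.3, 1.39], [0.25, 2.4], [-1.5, 4.64], [0.08, 2.09], [-2.65, 2.65]. Speed limits (rad/s): [2.22, 2.22, 2.79, 2.79, 3.14, 3.14, 3.14].

INTERFACE

Orientations are given as a 3x3 rotation matrix whose columns are the frame's x, y, z axes.
In Python, from bench import manip, viewer gives the robot as it stands. The module is installed in compiled form; this text tells all that it offers.
- The arm moves only by the tool send_rows, never from a script. Its argument "deltas" is a list of rows, each a list of 7 numbers: the shift along the world's x, y, z in cm, then the turn, a rotation vector about the world's x, y, z in degrees, then the gripper command: -1 is shut, 1 is fully open, values between are in proportion. In form: [[x, y, z, wx, wy, wz, grip], ...]. A call has 1 to 20 rows; each row is the pose to reach, as a shift and turn from the pose commanded when the call began; what a row does not reach only later rows make up. A row lasts 1/10 s, in which the tool goes at most 50 mm and 8.59 degrees, less where a joint would pass 70% of its speed; a pose out of reach is approached as far as the arm can. A call with a gripper value outside its range is refused whole. The fingers move at their own pace and stop on an object; the grip force is fixed at half the most. Time passes only in rows, so rows that repeat a pose let the fingers close. It gives the time, the measured TCP pose, the force and the opening at its end, in the units of the state.
- manip.get_obs(): the state, without advancing time (a new reading comes with each control period).
- viewer.grab_frame(name): name is "side" or "top"; returns the picture (480x640x3 uint8, red, green, blue); there is no depth.
- viewer.camera_model(name): a dict with "fx", "fy", "cx", "cy" (pixels), "world_from_camera" (4x4, takes a point from camera to world coordinates). Camera axes: x right, y down, z forward; pixel columns grow to the right and rows downward; lengths in m; the calibration is good to about 2 mm. A picture is of the moment at which its call begins. camera_model takes no time and is no camera call.
- manip.job_done(): hands the job in, once; it reports no verdict.
The state is a dict: "time": time; "joints": joint angles; "joint_velocities": joint speeds; "joint_efforts": joint torques, N m; "position": TCP position; "tcp_rot": TCP orientation; "wrist_force": force on the tool from outside, world axes, zero at the start; "torque": the same for the moment, N m; "gripper_width": finger opening in m.
Only numpy, scipy, OpenCV 4.12 (cv2) and the standard library are available. Lean on these libraries where they do the work, as an engineer would, in place of code of your own. Each camera call takes 0.05 s, during which the arm holds its last target. There are 200 camera calls.

## Working session

There is one attempt and no reset: what is moved stays moved. The work goes in short steps, Python scripts to look and compute and a tool call to move; the robot and the scene stay as the last step left them, time stands still between calls to the robot, and variables do not carry over. Pictures are saved under pics/ and viewed, about 8 in all and at most 12, crops included, and the job is handed in when it is done.

Besides the shell and the picture viewer there is one more tool, called after ">>>" by a JSON object that holds its "op" and its "data", one argument or row to a line. send_rows: Moves the arm, as the interface text tells. Its arguments: {"type":"object","properties":{"deltas":{"type":"array","items":{"type":"array","items":{"type":"number"}}}},"required":["deltas"]}

```bash
mkdir -p pics; python3 - <<'E'
from bench import manip, viewer
import cv2,numpy as np
for n in("side","top"):
    f=viewer.grab_frame(n); cv2.imwrite(f"pics/{n}0.png",f[...,::-1]); c=viewer.camera_model(n)
    print(n,c["fx"],c["fy"],c["cx"],c["cy"],np.round(c["world_from_camera"],4).tolist())
o=manip.get_obs()
print(o["time"],o["position"],np.round(o["tcp_rot"],3).tolist(),o["gripper_width"],o["wrist_force"])
E
```

```text
side 569.7285198789557 569.7285198789557 313.489709356119 241.62861361769012 [[0.9974, -0.0415, 0.0589, 0.587], [-0.0718, -0.6392, 0.7657, -0.9071], [0.0059, -0.7679, -0.6405, 0.9045], [0.0, 0.0, 0.0, 1.0]]
top 614.7416380419762 614.7416380419762 310.9296860688871 242.09044310765398 [[0.0389, -0.9787, 0.2014, 0.383], [-0.9992, -0.039, 0.0036, 0.0465], [0.0043, -0.2014, -0.9795, 1.4102], [0.0, 0.0, 0.0, 1.0]]
0.1 [ 0.20971009 -0.61474655  0.19560372] [[0.946, 0.323, -0.001], [0.323, -0.946, 0.001], [-0.0, -0.001, -1.0]] 0.0854489433334697 [ 0.20820641 -0.22362987  0.75925592]
```

View pics/side0.png

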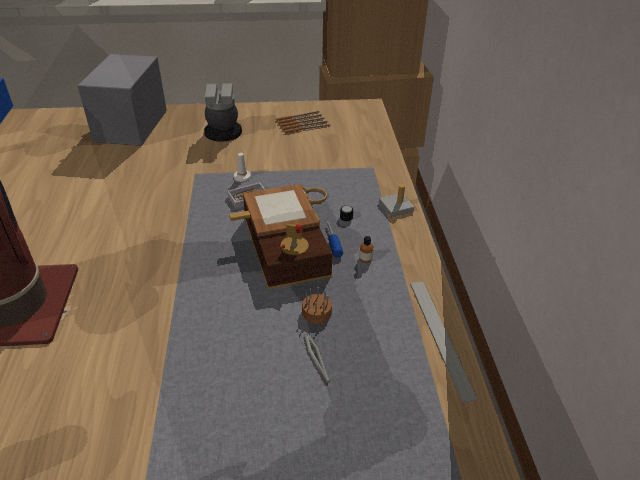

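View pics/top0.png

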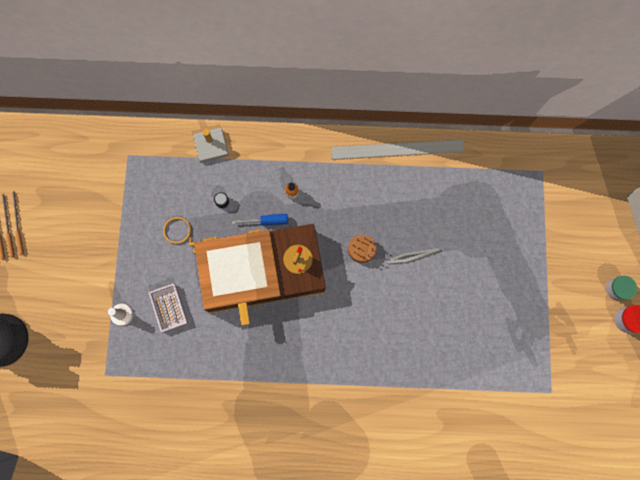

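The side view shows the box around (285,235) with the key at (294,240). In the top view the key is at (298,259), the tongue at (243,314) and the red wing near (299,250). I'll zoom in on both in one picture.

```bash
python3 - <<'E'
import cv2,numpy as np
t=cv2.imread("pics/top0.png")[220:335,180:340]; s=cv2.imread("pics/side0.png")[180:295,220:345]
t=cv2.resize(t,None,fx=2.7,fy=2.7,interpolation=cv2.INTER_CUBIC)
k=cv2.resize(cv2.imread("pics/top0.png")[235:285,270:328],(432,280)[::1],interpolation=cv2.INTER_CUBIC)
s=cv2.resize(s,None,fx=2.9,fy=2.9,interpolation=cv2.INTER_CUBIC)
im=np.zeros((600,800,3),np.uint8); im[:t.shape[0],:t.shape[1]]=t; im[315:595,:432]=k; im[:s.shape[0],437:437+s.shape[1]]=s
cv2.imwrite("pics/crop1.png",im)
E
```

```text
(no output)
```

View pics/crop1.png

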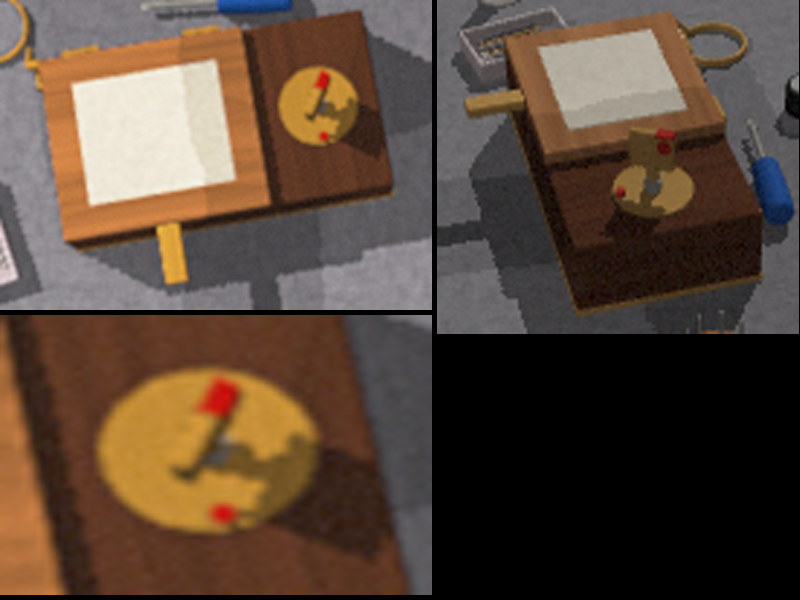

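The crop shows clear lid and deck edges, the tongue tip at about (244.8,324.4) in the top view, the red half of the wing pointing to the rear right, and the red pin at the front.

```bash
cat > h.py <<'E'
import cv2,numpy as np
from bench import manip, viewer
def ray(n,p,z):
    c=viewer.camera_model(n);T=np.array(c["world_from_camera"])
    d=T[:3,:3]@[(p[0]-c["cx"])/c["fx"],(p[1]-c["cy"])/c["fy"],1]
    return T[:3,3]+d*(z-T[2,3])/d[2]
def blobs(m):
    n,l,s,c=cv2.connectedComponentsWithStats(m.astype(np.uint8)); return [(s[i],c[i]) for i in range(1,n) if s[i][4]>3]
E
python3 - <<'E'
from h import *
np.set_printoptions(precision=4,suppress=True)
P=dict(deckRR=(313.3,224.4,.07),deckFR=(324.4,290.4,.07),lidFL=(204,309,.083),lidRL=(194.8,244,.083),lidFR=(280.7,296.7,.083),lidRR=(270.7,230.4,.083),tip=(244.8,324.4,.082),base=(243,303.7,.082))
for k,v in P.items(): print(k,ray("top",v[:2],v[2])[:2])
for n,b in(("top",(220,335,180,340)),("side",(180,295,220,345))):
    f=cv2.imread(f"pics/{n}0.png").astype(int)[b[0]:b[1],b[2]:b[3]];B,G,R=f[...,0],f[...,1],f[...,2]
    for nm,m,z in(("red",(R>140)&(G<60)&(B<60),(.076,.111,.128)),("white",(B>130)&(R>150)&(abs(R-B)<60),(.083,))):
        for s,c in blobs(m):
            if nm=="white" and s[4]<500: continue
            c=c+[b[2],b[0]]; print(n,nm,s[4],c,*[ray(n,c,zz)[:2] for zz in z])
for q in((228,378),(183,468)): 
    p=(270+q[0]/7.448,235+q[1]/5.6); print("wing",ray("top",p,.128)[:2])
E
```

```text
deckRR [0.6992 0.0478]
deckFR [0.5518 0.0178]
lidFL [0.4996 0.2759]
lidRL [0.6414 0.3067]
lidFR [0.5327 0.1121]
lidRR [0.6787 0.1414]
tip [0.4703 0.1862]
base [0.5145 0.1928]
top red 20 [299.3 249.5] [0.6396 0.0765] [0.6328 0.0757] [0.6296 0.0753]
top red 6 [299.5 270. ] [0.5938 0.0741] [0.5883 0.0734] [0.5856 0.073 ]
top white 2468 [236.2739 268.5648] [0.5904 0.2121]
side white 1159 [279.5496 206.7429] [0.5897 0.2123]
wing [0.5171 0.0678]
wing [0.4833 0.0789]
```

>>> {"op": "send_rows", "data": {
  "deltas": [
    [2, 3.5, 0, 0, 0, 7, 1],
    [4.5, 7.5, 0, 0, 0, 15, 1],
    [7, 12, 0, 0, 0, 23, 1],
    [9, 15.5, 0, 0, 0, 31, 1],
    [11.5, 19.5, 0, 0, 0, 39, 1],
    [14, 23.5, 0, 0, 0, 47, 1],
    [16, 27.5, 0, 0, 0, 55, 1],
    [18.5, 31.5, 0, 0, 0, 63, 1],
    [21, 35.5, 0, 0, 0, 71, 1],
    [23, 39.5, 0, 0, 0, 79, 1],
    [25.5, 43.5, 0, 0, 0, 87, 1],
    [28, 47.5, 0, 0, 0, 95, 1],
    [30, 51.5, 0, 0, 0, 103, 1],
    [32.5, 55.5, 0, 0, 0, 111, 1],
    [35, 59.5, 0, 0, 0, 119, 1],
    [37, 63.5, 0, 0, 0, 127, 1],
    [39, 66.5, 0, 0, 0, 133, 1],
    [40.7, 69.5, 0, 0, 0, 139, 1],
    [40.7, 69.5, 0, 0, 0, 139, 1],
    [40.7, 69.5, 0, 0, 0, 139, 1]
  ]
}}

```text
time: 2.1
position: [0.6166, 0.0806, 0.1957]
tcp_rot: [[-0.926, 0.376, -0.001], [0.376, 0.926, 0.0], [0.001, -0.0, -1.0]]
wrist_force: [0.6, -0.2, 0.1]
gripper_width: 0.0852
```

```bash
python3 - <<'E'
from h import *
o=manip.get_obs();R=o["tcp_rot"]
print(o["time"],o["position"],np.round(o["joints"],2),np.degrees(np.arctan2(R[1][1],R[0][1])))
s=viewer.grab_frame("side")[140:310,200:400,::-1];t=viewer.grab_frame("top")[200:350,180:380,::-1]
im=np.vstack([cv2.resize(x,(400,int(x.shape[0]*2)),interpolation=cv2.INTER_CUBIC) for x in(s,t)])[:600]
im=np.hstack([im]); cv2.imwrite("pics/b.png",im[:600])
E
```

```text
2.1 [0.61659547 0.08055977 0.19566519] [ 0.35  0.36 -0.7   1.51  0.23  1.36  0.81] 67.89254409955403
```

View pics/b.png

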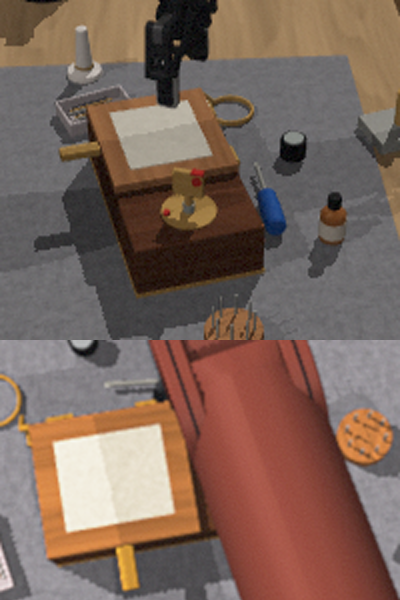

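The gripper is seen high above the key. In the side view the wing centre is at about (294,231). I'll check that ray and then go down.

```bash
python3 - <<'E'
from h import *
print(ray("side",(294,231.5),.112),ray("side",(294,225),.128))
print(ray("top",(300.6,246.25),.128),ray("top",(294.6,262.3),.128))
E
```

```text
[0.61919809 0.07815208 0.112     ] [0.6195897  0.08109999 0.128     ]
[0.63671864 0.07288778 0.128     ] [0.60163934 0.08410145 0.128     ]
```

>>> {"op": "send_rows", "data": {
  "deltas": [
    [0, 0, -2, 0, 0, 0, 1],
    [0, 0, -4, 0, 0, 0, 1],
    [0, 0, -6, 0, 0, 0, 1],
    [0, 0, -7, 0, 0, 0, 1]
  ]
}}

```text
time: 2.6
position: [0.6159, 0.0778, 0.1249]
tcp_rot: [[-0.925, 0.38, -0.002], [0.38, 0.925, -0.001], [0.001, -0.002, -1.0]]
wrist_force: [-0.3, -0.1, 0.4]
gripper_width: 0.0853
```

>>> {"op": "send_rows", "data": {
  "deltas": [
    [0.1, 0, -1.5, 0, 0, 1, 1],
    [0.1, 0, -3, 0, 0, 1, 1],
    [0.1, 0, -3.1, 0, 0, 1, 1],
    [0.1, 0, -3.1, 0, 0, 1, -1],
    [0.1, 0, -3.1, 0, 0, 1, -1],
    [0.1, 0, -3.1, 0, 0, 1, -1],
    [0.1, 0, -3.1, 0, 0, 1, -1],
    [0.1, 0, -3.1, 0, 0, 1, -1],
    [0.1, 0, -3.1, 0, 0, 1, -1],
    [0.1, 0, -3.1, 0, 0, 1, -1]
  ]
}}

```text
time: 3.6
position: [0.6179, 0.0798, 0.0955]
tcp_rot: [[-0.933, 0.361, 0.0], [0.361, 0.933, -0.0], [-0.0, -0.0, -1.0]]
wrist_force: [-0.3, -0.8, -0.4]
gripper_width: -0.0001
```

```bash
python3 - <<'E'
from h import *
o=manip.get_obs(); print(o["gripper_width"],o["wrist_force"],o["position"])
s=viewer.grab_frame("side")[170:290,220:380,::-1]
cv2.imwrite("pics/c.png",cv2.resize(s,None,fx=5,fy=5,interpolation=cv2.INTER_CUBIC))
E
```

```text
-0.00013199041685106063 [-0.31710534 -0.83984685 -0.37770738] [0.61790322 0.07981825 0.09547815]
```

View pics/c.png

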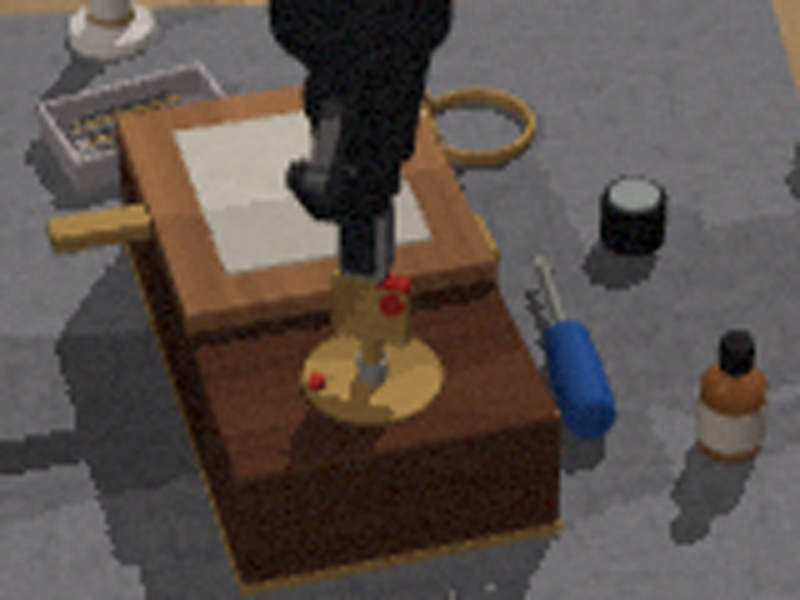

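The picture shows the shut fingertips ending at about (293,225), at the wing's top edge and either above or behind it. I'll check the projections.

```bash
python3 - <<'E'
from h import *
def proj(n,p):
    c=viewer.camera_model(n);q=np.linalg.inv(c["world_from_camera"])@[*p,1]
    return np.round([c["fx"]*q[0]/q[2]+c["cx"],c["fy"]*q[1]/q[2]+c["cy"]],1)
for z in(.0955,.1145,.128): print(z,proj("side",(.618,.080,z)))
print("disc centre",ray("side",(294.4,245.5),.075)[:2],ray("top",(270+208/7.448,235+135/5.6),.073)[:2])
print("axis foot", ray("side",(294.4,244),.08)[:2])
u=np.array([np.cos(np.radians(11.5)),np.sin(np.radians(11.5))])
b=np.array([.599,.163]);v=np.array([-u[1],u[0]])
for nm,x,y,z in(("deckFR bottom",-.075,-.135,0),("deckFR",-.075,-.135,.07),("deckRR",.075,-.135,.07),("lidFRtop",-.075,-.034,.083),("lidRRtop",.075,-.034,.083),("tip",-.123,.05,.077)):
    print(nm,proj("side",[*(b+u*x+v*y),z]))
E
```

```text
0.0955 [293.5 236.7]
0.1145 [293.4 230.1]
0.128 [293.3 225.3]
disc centre [0.61930678 0.07379056] [0.61845043 0.07869001]
axis foot [0.61935273 0.07309477]
deckFR bottom [266.4 288.7]
deckFR [264.9 265.7]
deckRR [330.9 253.8]
lidFRtop [255.6 232.9]
lidRRtop [318.5 222.4]
tip [229.1 216.8]
```

```bash
python3 - <<'E'
from h import *
def proj(n,p):
    c=viewer.camera_model(n);q=np.linalg.inv(c["world_from_camera"])@[*p,1]
    return np.round([c["fx"]*q[0]/q[2]+c["cx"],c["fy"]*q[1]/q[2]+c["cy"]],1)
for s in(-1,1):
  for z in(.1957,.2087): print("hover",s,z,(proj("side",(.6166+s*.0425*.376,.0806+s*.0425*.926,z))-[200,140])*2)
t=viewer.grab_frame("top")[190:340,180:380,::-1]
b=cv2.imread("pics/b.png")[60:240,20:400]
im=np.zeros((600,800,3),np.uint8); im[:300,:400]=cv2.resize(t,(400,300)); im[300:600,:]=cv2.resize(b,(800,379))[:300]
cv2.imwrite("pics/d.png",im)
E
```

```text
hover -1 0.1957 [170.4 143. ]
hover -1 0.2087 [170. 133.]
hover 1 0.1957 [197.2  98.8]
hover 1 0.2087 [197.2  88.8]
```

View pics/d.png

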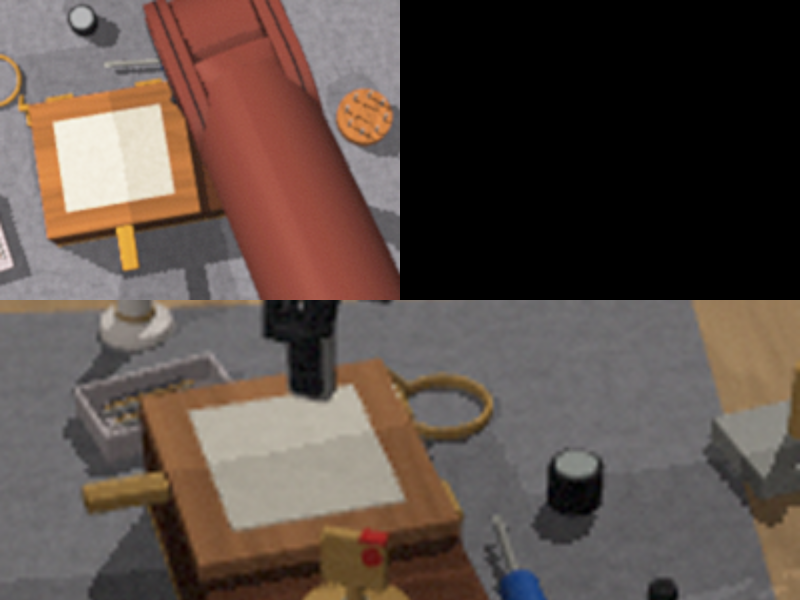

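Seen from the side, the real fingertips appear about 33 mm above the reported TCP height, both at the hover and now. A gentle touch with the shut fingers will show whether they stand above the wing.

>>> {"op": "send_rows", "data": {
  "deltas": [
    [0, 0, -0.1, 0, 0, 0, -1],
    [0, 0, -0.2, 0, 0, 0, -1],
    [0, 0, -0.3, 0, 0, 0, -1],
    [0, 0, -0.4, 0, 0, 0, -1],
    [0, 0, -0.4, 0, 0, 0, -1]
  ]
}}

```text
time: 4.2
position: [0.6182, 0.0799, 0.0932]
tcp_rot: [[-0.933, 0.361, 0.001], [0.361, 0.933, -0.001], [-0.001, -0.0, -1.0]]
wrist_force: [-5.6, -1.1, 14.9]
gripper_width: 0.0002
```

Contact at once (15 N with about 2 mm of travel left), so the real tip is about 34 mm higher than the reported z. I'll apply that offset: lift, open, and go down to a reported z of about 0.063.

>>> {"op": "send_rows", "data": {
  "deltas": [
    [0, 0, 1.0, 0, 0, 0, -1],
    [0, 0, 2.0, 0, 0, 0, 1],
    [0, 0, 2.0, 0, 0, 0, 1],
    [0, 0, 2.0, 0, 0, 0, 1],
    [0, 0, 2.0, 0, 0, 0, 1],
    [0, 0, 2.0, 0, 0, 0, 1],
    [0, 0, 2.0, 0, 0, 0, 1],
    [0, 0, 1, 0, 0, 0, 1],
    [0, 0, 0, 0, 0, 0, 1],
    [0, 0, -0.8, 0, 0, 0, 1],
    [0, 0, -1.5, 0, 0, 0, 1],
    [0, 0, -1.5, 0, 0, 0, 1]
  ]
}}

```text
time: 5.4
position: [0.617, 0.0796, 0.0749]
tcp_rot: [[-0.933, 0.361, -0.002], [0.361, 0.933, -0.0], [0.002, -0.001, -1.0]]
wrist_force: [-1.7, -0.2, 0.6]
gripper_width: 0.0859
```

>>> {"op": "send_rows", "data": {
  "deltas": [
    [0, 0, -0.6, 0, 0, 0, 1],
    [0, 0, -1.2, 0, 0, 0, 1],
    [0, 0, -1.3, 0, 0, 0, 1],
    [0, 0, -1.3, 0, 0, 0, 1]
  ]
}}

```text
time: 5.8
position: [0.6177, 0.0798, 0.0632]
tcp_rot: [[-0.933, 0.361, -0.0], [0.361, 0.933, -0.0], [0.0, -0.0, -1.0]]
wrist_force: [0.7, 0.5, -0.2]
gripper_width: 0.0854
```

>>> {"op": "send_rows", "data": {
  "deltas": [
    [0, 0, 0, 0, 0, 0, -1],
    [0, 0, 0, 0, 0, 0, -1],
    [0, 0, 0, 0, 0, 0, -1],
    [0, 0, 0, 0, 0, 0, -1],
    [0, 0, 0, 0, 0, 0, -1],
    [0, 0, 0, 0, 0, 0, -1],
    [0, 0, 0, 0, 0, 0, -1],
    [0, 0, 0, 0, 0, 0, -1]
  ]
}}

```text
time: 6.6
position: [0.6175, 0.0787, 0.0636]
tcp_rot: [[-0.932, 0.362, -0.001], [0.362, 0.932, -0.002], [0.0, -0.002, -1.0]]
wrist_force: [-3.7, -3.9, 5.4]
gripper_width: 0.0071
```

The key is gripped (7 mm). First part turn.

>>> {"op": "send_rows", "data": {
  "deltas": [
    [0, -0.1, 0, 0, 0, -4, -1],
    [0, -0.1, 0, 0, 0, -10, -1],
    [0, -0.1, 0, 0, 0, -16, -1],
    [0, -0.1, 0, 0, 0, -22, -1],
    [0, -0.1, 0, 0, 0, -28, -1],
    [0, -0.1, 0, 0, 0, -34, -1],
    [0, -0.1, 0, 0, 0, -38, -1],
    [0, -0.1, 0, 0, 0, -40, -1]
  ]
}}

```text
time: 7.4
position: [0.6185, 0.0798, 0.0637]
tcp_rot: [[-0.481, 0.877, 0.001], [0.877, 0.481, 0.001], [0.0, 0.002, -1.0]]
wrist_force: [1.8, 2.3, -1.6]
gripper_width: 0.0069
```

>>> {"op": "send_rows", "data": {
  "deltas": [
    [0, 0, 0, 0, 0, -4, -1],
    [0, 0, 0, 0, 0, -10, -1],
    [0, 0, 0, 0, 0, -16, -1],
    [0, 0, 0, 0, 0, -22, -1],
    [0, 0, 0, 0, 0, -28, -1],
    [0, 0, 0, 0, 0, -34, -1],
    [0, 0, 0, 0, 0, -38, -1],
    [0, 0, 0, 0, 0, -40, -1],
    [0, 0, 0, 0, 0, -40, -1]
  ]
}}

```text
time: 8.3
position: [0.62, 0.08, 0.0637]
tcp_rot: [[0.194, 0.981, 0.004], [0.981, -0.194, 0.002], [0.003, 0.004, -1.0]]
wrist_force: [9.8, 3.1, -6.1]
gripper_width: 0.007
```

```bash
python3 - <<'E'
from h import *
o=manip.get_obs();R=o["tcp_rot"]
print(o["time"],o["position"],np.round(o["joints"],2),np.degrees(np.arctan2(R[1][1],R[0][1])),o["torque"],o["wrist_force"],o["gripper_width"])
E
```

```text
8.3 [0.6199893  0.07998181 0.06371361] [ 0.13  0.41 -0.42  1.67  0.18  1.1  -0.53] -11.201376400928007 [ 0.58688448 -1.95744848 -0.04043677] [ 9.838385    3.05905893 -6.09108577] 0.007006684823785819
```

>>> {"op": "send_rows", "data": {
  "deltas": [
    [0.2, 0, 0, 0, 0, -4, -1],
    [0.3, 0, 0, 0, 0, -10, -1],
    [0.3, 0, 0, 0, 0, -16, -1],
    [0.3, 0, 0, 0, 0, -22, -1],
    [0.3, 0, 0, 0, 0, -28, -1],
    [0.3, 0, 0, 0, 0, -34, -1],
    [0.3, 0, 0, 0, 0, -38, -1],
    [0.3, 0, 0, 0, 0, -40, -1],
    [0.3, 0, 0, 0, 0, -40, -1]
  ]
}}

```text
time: 9.2
position: [0.6212, 0.0791, 0.0636]
tcp_rot: [[0.779, 0.627, 0.001], [0.627, -0.779, 0.0], [0.001, 0.0, -1.0]]
wrist_force: [0.9, 0.4, 0.6]
gripper_width: 0.0071
```

>>> {"op": "send_rows", "data": {
  "deltas": [
    [0, 0, 0, 0, 0, -5, -1],
    [0, 0, 0, 0, 0, -10, -1],
    [0, 0, 0, 0, 0, -15, -1],
    [0, 0, 0, 0, 0, -19, -1],
    [0, 0, 0, 0, 0, -22, -1],
    [0, 0, 0, 0, 0, -25, -1],
    [0, 0, 0, 0, 0, -27, -1],
    [0, 0, 0, 0, 0, -27, -1],
    [0, 0, 0, 0, 0, -27, -1]
  ]
}}

```text
time: 10.1
position: [0.6216, 0.0782, 0.0636]
tcp_rot: [[0.978, 0.206, 0.001], [0.206, -0.978, -0.0], [0.001, 0.001, -1.0]]
wrist_force: [4.0, -2.1, 0.5]
gripper_width: 0.0072
```

```bash
python3 - <<'E'
from h import *
o=manip.get_obs();R=o["tcp_rot"]
print(o["time"],o["position"],np.round(o["joints"],2),np.degrees(np.arctan2(R[1][1],R[0][1])),o["torque"],o["wrist_force"],o["gripper_width"])
E
```

```text
10.1 [0.62163639 0.07824518 0.06364009] [-0.03  0.39 -0.21  1.67  0.09  1.09 -1.63] -78.08417675930005 [-0.56655442 -0.97299293  0.18648143] [ 4.01009534 -2.06355381  0.53466574] 0.0071878289390478285
```

>>> {"op": "send_rows", "data": {
  "deltas": [
    [0, 0, 0, 0, 0, -3, -1],
    [0, 0, 0, 0, 0, -6, -1],
    [0, 0, 0, 0, 0, -6, -1],
    [0, 0, 0, 0, 0, -6, -1]
  ]
}}

```text
time: 10.5
position: [0.6216, 0.0782, 0.0638]
tcp_rot: [[0.994, 0.105, 0.002], [0.105, -0.994, -0.001], [0.001, 0.001, -1.0]]
wrist_force: [4.3, -4.5, 1.2]
gripper_width: 0.0073
```

```bash
python3 - <<'E'
from h import *
o=manip.get_obs();R=o["tcp_rot"]
print(o["time"],o["position"],np.degrees(np.arctan2(R[1][1],R[0][1])),o["torque"],o["wrist_force"],o["gripper_width"])
E
```

```text
10.5 [0.62157982 0.0782128  0.06375919] -83.94734432389372 [-0.86773284 -0.84473285  1.83548949] [ 4.34026152 -4.53190156  1.2315608 ] 0.007268690116701079
```

The torque jumped to 1.8 N m, so the key is at its stop. I'll relax the twist, release, lift and go above the tongue.

>>> {"op": "send_rows", "data": {
  "deltas": [
    [0, 0, 0, 0, 0, 3, -1],
    [0, 0, 0, 0, 0, 6, -1],
    [0, 0, 0, 0, 0, 6, 1],
    [0, 0, 0, 0, 0, 6, 1],
    [0, 0, 0, 0, 0, 6, 1],
    [0, 0, 0, 0, 0, 6, 1],
    [0, 0, 1.5, 0, 0, 6, 1],
    [0, 0, 4, 0, 0, 6, 1],
    [0, 0, 7, 0, 0, 6, 1],
    [-2, 1.6, 7.5, 0, 0, 6, 1],
    [-5, 4, 7.5, 0, 0, 6, 1],
    [-8, 6.4, 7.5, 0, 0, 6, 1],
    [-11, 8.8, 7.5, 0, 0, 6, 1],
    [-13, 10.4, 7.5, 0, 0, 6, 1],
    [-13.9, 11.1, 7.5, 0, 0, 6, 1],
    [-13.9, 11.1, 7.5, 0, 0, 6, 1],
    [-13.9, 11.1, 7.5, 0, 0, 6, 1]
  ]
}}

```text
time: 12.2
position: [0.483, 0.1889, 0.1389]
tcp_rot: [[0.979, 0.204, 0.001], [0.204, -0.979, -0.0], [0.001, 0.0, -1.0]]
wrist_force: [-0.4, 0.7, -0.5]
gripper_width: 0.0852
```

```bash
python3 - <<'E'
from h import *
o=manip.get_obs();R=o["tcp_rot"]
print(o["time"],o["position"],np.round(o["joints"],2),np.degrees(np.arctan2(R[1][1],R[0][1])),o["wrist_force"],o["gripper_width"])
s=viewer.grab_frame("side")[150:290,200:340,::-1];t=viewer.grab_frame("top")[215:355,170:330,::-1]
im=np.hstack([cv2.resize(x,None,fx=2.6,fy=2.6,interpolation=cv2.INTER_CUBIC) for x in(s,t)])
cv2.imwrite("pics/e.png",im)
E
```

```text
12.2 [0.48303802 0.18889763 0.13894532] [-0.16  0.13 -0.32  1.84  0.04  1.18 -1.86] -78.22573874619808 [-0.41917235  0.70443624 -0.48046851] 0.0852286941278168
```

View pics/e.png

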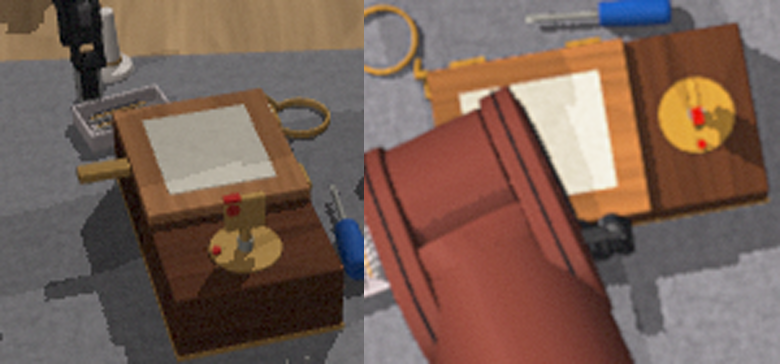

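The red half now points at the pin, and the gripper stands over the tongue. Going down.

>>> {"op": "send_rows", "data": {
  "deltas": [
    [0, 0, -2, 0, 0, 0, 1],
    [0, 0, -5, 0, 0, 0, 1],
    [0, 0, -7.5, 0, 0, 0, 1],
    [0, 0, -9.5, 0, 0, 0, 1],
    [0, 0, -11, 0, 0, 0, 1],
    [0, 0, -11.3, 0, 0, 0, 1],
    [0, 0, -11.3, 0, 0, 0, 1]
  ]
}}

```text
time: 13.0
position: [0.4822, 0.1892, 0.0251]
tcp_rot: [[0.979, 0.204, -0.001], [0.204, -0.979, -0.0], [-0.001, 0.0, -1.0]]
wrist_force: [-0.1, -0.4, 0.8]
gripper_width: 0.0856
```

>>> {"op": "send_rows", "data": {
  "deltas": [
    [0, 0, 0, 0, 0, 0, -1],
    [0, 0, 0, 0, 0, 0, -1],
    [0, 0, 0, 0, 0, 0, -1],
    [0, 0, 0, 0, 0, 0, -1],
    [0, 0, 0, 0, 0, 0, -1],
    [0, 0, 0, 0, 0, 0, -1],
    [0, 0, 0, 0, 0, 0, -1]
  ]
}}

```text
time: 13.7
position: [0.4829, 0.1863, 0.0262]
tcp_rot: [[0.979, 0.203, 0.001], [0.203, -0.979, -0.004], [0.0, 0.004, -1.0]]
wrist_force: [-0.1, -12.4, 9.7]
gripper_width: 0.0165
```

>>> {"op": "send_rows", "data": {
  "deltas": [
    [0.05, -0.25, 0, 0, 0, 0, -1],
    [0.1, -0.25, 0.9, 0, 0, 0, -1],
    [0.2, -0.2, 1.85, 0, 0, 0, -1],
    [0.35, -0.2, 2.75, 0, 0, 0, -1],
    [0.55, -0.15, 3.65, 0, 0, 0, -1],
    [0.8, -0.1, 4.55, 0, 0, 0, -1],
    [1.05, -0.05, 5.45, 0, 0, 0, -1],
    [1.4, 0, 6.3, 0, 0, 0, -1],
    [1.75, 0.1, 7.15, 0, 0, 0, -1],
    [1.75, 0.1, 7.15, 0, 0, 0, -1]
  ]
}}

```text
time: 14.7
position: [0.5, 0.19, 0.0976]
tcp_rot: [[0.979, 0.204, 0.001], [0.204, -0.979, -0.001], [0.0, 0.001, -1.0]]
wrist_force: [3.4, -4.1, -6.2]
gripper_width: 0.0165
```

```bash
python3 - <<'E'
from h import *
o=manip.get_obs()
print(o["time"],o["position"],o["wrist_force"],o["torque"],o["gripper_width"])
s=viewer.grab_frame("side")[120:290,200:340,::-1]
cv2.imwrite("pics/f.png",cv2.resize(s,None,fx=3,fy=3,interpolation=cv2.INTER_CUBIC))
E
```

```text
14.7 [0.50002922 0.19001935 0.09756616] [ 3.38007174 -4.13264953 -6.24757987] [-0.62061137 -0.43388017  0.08077429] 0.016502481042945424
```

View pics/f.png

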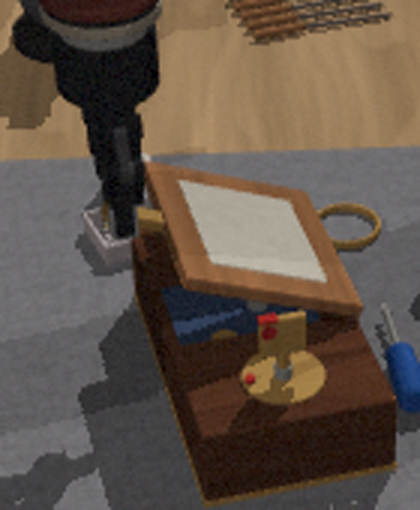

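The lid is held at about 0.4 rad with the tongue between the fingers at (125,215) in the crop. Raising it past the balance point.

>>> {"op": "send_rows", "data": {
  "deltas": [
    [0.4, 0.1, 0.85, 0, 0, 0, -1],
    [0.85, 0.15, 1.65, 0, 0, 0, -1],
    [1.35, 0.25, 2.4, 0, 0, 0, -1],
    [1.85, 0.4, 3.15, 0, 0, 0, -1],
    [2.4, 0.5, 3.9, 0, 0, 0, -1],
    [3.0, 0.6, 4.6, 0, 0, 0, -1],
    [3.6, 0.75, 5.25, 0, 0, 0, -1],
    [4.3, 0.9, 5.9, 0, 0, 0, -1],
    [5.0, 1.0, 6.5, 0, 0, 0, -1],
    [5.7, 1.15, 7.05, 0, 0, 0, -1],
    [6.4, 1.3, 7.6, 0, 0, 0, -1],
    [6.75, 1.4, 7.8, 0, 0, 0, -1],
    [6.75, 1.4, 7.8, 0, 0, 0, -1],
    [6.75, 1.4, 7.8, 0, 0, 0, -1]
  ]
}}

```text
time: 16.15
position: [0.5674, 0.2047, 0.1752]
tcp_rot: [[0.979, 0.205, 0.001], [0.205, -0.979, -0.0], [0.0, 0.0, -1.0]]
wrist_force: [2.8, -4.0, -5.3]
gripper_width: 0.0167
```

```bash
python3 - <<'E'
from h import *
o=manip.get_obs()
p=o["position"];print(o["time"],p,o["wrist_force"],o["gripper_width"])
d=p-np.array([.4829,.1863,.0262]);u=d[0]*.98+d[1]*.199; print("theta",np.arctan2(.007+d[2],.185-u)-.0378,"r",np.hypot(.007+d[2],.185-u))
s=viewer.grab_frame("side")[120:290,200:340,::-1]
cv2.imwrite("pics/g.png",cv2.resize(s,None,fx=3,fy=3,interpolation=cv2.INTER_CUBIC))
E
```

```text
16.15 [0.56743542 0.20469704 0.17523298] [ 2.78210454 -3.95109688 -5.29356023] 0.016707969521635016
theta 0.9699222863918728 r 0.18451940948340884
```

View pics/g.png

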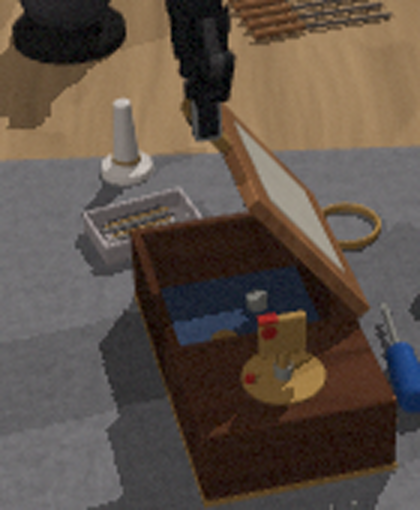

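θ is about 0.97 by geometry, radius 184.5 mm against 185 expected, and the lid is firmly held. I'll hold briefly, then return to about 0.68.

>>> {"op": "send_rows", "data": {
  "deltas": [
    [0, 0, 0, 0, 0, 0, -1],
    [0, 0, 0, 0, 0, 0, -1],
    [0, 0, 0, 0, 0, 0, -1],
    [-0.5, -0.1, -0.35, 0, 0, 0, -1],
    [-1.05, -0.2, -0.75, 0, 0, 0, -1],
    [-1.75, -0.35, -1.3, 0, 0, 0, -1],
    [-2.45, -0.5, -1.9, 0, 0, 0, -1],
    [-3.1, -0.65, -2.55, 0, 0, 0, -1],
    [-3.7, -0.75, -3.15, 0, 0, 0, -1],
    [-4.0, -0.8, -3.5, 0, 0, 0, -1],
    [-4.0, -0.8, -3.5, 0, 0, 0, -1],
    [-4.0, -0.8, -3.5, 0, 0, 0, -1],
    [-4.0, -0.8, -3.5, 0, 0, 0, -1],
    [-4.0, -0.8, -3.5, 0, 0, 0, -1],
    [-4.0, -0.8, -3.5, 0, 0, 0, -1],
    [-4.0, -0.8, -3.5, 0, 0, 0, -1]
  ]
}}

```text
time: 17.8
position: [0.5277, 0.1961, 0.1416]
tcp_rot: [[0.979, 0.205, 0.002], [0.205, -0.979, -0.001], [0.002, 0.001, -1.0]]
wrist_force: [-2.4, -8.1, 6.4]
gripper_width: 0.0166
```

```bash
python3 - <<'E'
from h import *
o=manip.get_obs()
p=o["position"];print(o["time"],p,o["wrist_force"],o["gripper_width"],np.abs(o["joint_velocities"]).max())
d=p-np.array([.4829,.1863,.0262]);u=d[0]*.98+d[1]*.199; print("theta",np.arctan2(.007+d[2],.185-u)-.0378,"r",np.hypot(.007+d[2],.185-u))
s=viewer.grab_frame("side")[120:290,200:340,::-1]
cv2.imwrite("pics/i.png",cv2.resize(s,None,fx=3,fy=3,interpolation=cv2.INTER_CUBIC))
E
```

```text
17.8 [0.52765181 0.19605637 0.14159306] [-2.41793652 -8.12220286  6.43067177] 0.016577715103895108 0.0024157684981363343
theta 0.6834318274067417 r 0.18535689091493263
```

View pics/i.png

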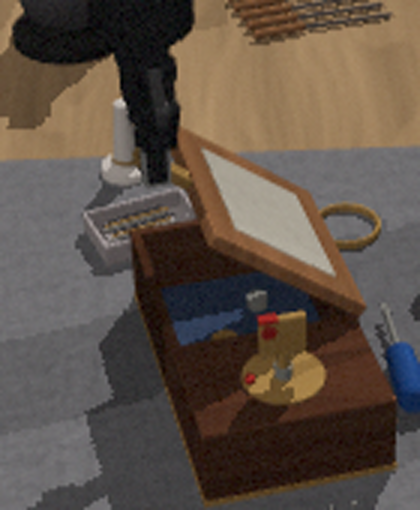

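The lid is held still at about 0.68 rad, the red half of the wing is still at the pin, and the bystanders in view are in place. Handing in.

```bash
python3 -c "
from bench import manip
manip.job_done()"
```

```text
the job is handed in; nothing more can be done
```

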